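# Free the seized transit pin of a blood-tube rocker

## Robot

A 6-joint arm with a two-finger parallel gripper is mounted at the origin on the work surface. World frame = base frame: x ahead of the robot, y to its left, z up, the work surface at z = 0. Lengths are in mm, angles in rad, forces in N, time in s.
With the tool pointing down it reaches from about 350 to 875 mm from the base axis. Payload 4.2 kg.
Tool frame: the origin (TCP) lies at the centre of the arm's flange, where the gripper is bolted on; the fingertips stand 182 mm ahead of it and the grasp point (between the pads) lies ahead of it (grip_point_offset is the z of the grasp point in the tool frame, in mm); z points along the fingers, y is the line along which they close (so a half turn about z gives the same grasp; the last joint's range is limited). The gripper opens to 87 mm and grips with 3 to 60 N. Pads are 19 mm wide; open, the fingers measure 117 mm over their backs; the gripper's body (75 mm by 190 mm) begins 51 mm behind the grasp point.
Start: joints at [1.441, 0.385, 0.008, 0, -1.194, -0.259], TCP at [236.891, 578.345, 404.75] pointing down, gripper open.
Joint ranges: [-3.14, 3.14], [-1.21, 2.06], [-1.07, 1.41], [-3.16, 2.05], [-2.99, -0.16], [-3.1, 3.1]. Speed limits (rad/s): [2.79, 2.79, 3.14, 3.14, 3.14, 3.14].

## Interface

Orientations are given as [roll, pitch, yaw] about the fixed x, y, z axes, in that order (R = Rz(yaw) Ry(pitch) Rx(roll)).
In Python, from rig import read_state, snapshot, hand_in, grip_point_offset gives the robot as it stands.
- The arm moves only by the tool arm_command, never from a script. Its argument "moves" is a list of rows, each an object of numbers: "x", "y", "z": the shift along the tool's x, y, z in units of 50 mm (1.0 is 50 mm); "yaw": the turn about the tool's z in units of 6 degrees (1.0 is 6 degrees); "gripper": the opening in per cent of the stroke, from 0 (shut) to 100 (fully open). In form: [{"x": .., "y": .., "z": .., "yaw": .., "gripper": ..}, ...]. A call has 1 to 10 rows; each row shifts and turns the commanded pose from where the row before left it, along the tool's axes as they then stand; what a row does not reach is not made up. A row lasts 1/8 s, in which the tool goes at most 62.5 mm and 10.7 degrees, less where a joint would pass 70% of its speed; a pose out of reach is approached as far as the arm can. A call is refused whole if a number of a shift passes 1 or a number of a turn 1, either way. A call with a gripper value outside its range is refused whole. The fingers move at their own pace and stop on an object; "force" is the grip in N (left out, the last holds). Time passes only in rows, so rows that do not move let the fingers close. It gives the time, the measured TCP pose, the force, the opening and the grip force at its end, in the units of the state.
- read_state(): the state, without advancing time (a new reading comes with each control period).
- snapshot(name): name is "side" or "top"; returns a dict with "image" (480x640x3 uint8, blue, green, red), "vfov" (degrees; the focal length in pixels is half the picture's height over the tangent of half this angle, whatever the lens; pixels are square), "cx", "cy" (the principal point, pixels), "D" ([k1, k2, p1, p2, k3] as OpenCV has them; the pictures are not rectified), "camera_from_world" (4x4, takes a point from world to camera coordinates). Camera axes: x right, y down, z forward; pixel columns grow to the right and rows downward; lengths in mm; the calibration is good to about 2 mm. A picture is of the moment at which its call begins. There is no depth.
- hand_in(): hands the job in; it is judged then, once.
The state is a dict: "clock": time; "q": joint angles; "qvel": joint speeds; "tau": joint torques, N m; "tool_pos": TCP position; "orientation": TCP orientation; "contact_force": force on the tool from outside, world axes, zero at the start; "wrist_torque": the same for the moment, N m; "grip_width": finger opening in mm; "grasp_force": force on a finger pad.
Only numpy, scipy, OpenCV 4.12 (cv2) and the standard library are available. Lean on these libraries where they do the work, as an engineer would, in place of code of your own. Each camera call takes 0.05 s, during which the arm holds its last target. There are 200 camera calls.

## Task

The T-handled transit pin is seized in its bore on the blood-tube rocker. Pull up on it while twisting it back and forth, about 30 degrees either side of its starting direction, first anticlockwise and then clockwise as seen from above, so that it creeps up a few millimetres with each twist; then draw it right out. Lower it tip first into the small open white tub, let go once the tip is down near the tub's floor, and leave it standing or leaning in there.

Things in the scene. Friction and masses are not known exactly. Their poses are not given: they have to be found in the camera images.
- pin: Seized steel pin, upright in the bore, tip on its floor: shank 16 mm across, on it a T-bar 48 x 12 x 14 mm (underside 66, middle 73, top 80 mm above the tip), 110 g. Origin: centre of the tip; z up, x along the bar: grip across y, firmly (40 N). Friction holds it with 10 to 20 N, mostly less while it turns, until 25 mm up; out at 36 mm. A like pin lying loose on the table is not wanted.
- bar_end (a point): Point at one end of the pin's T-bar, at mid-height: 24 mm from the pin's axis along the pin's +x, 73 mm above the tip. At the start it lies on the bore's far side, within 4 degrees of the bore frame's x.
- bore (a point): Centre of the bore's mouth, on top of the rocker, a fixed white box 200 x 260 x 65 mm high. Bore 17.5 mm wide, 36 mm deep. z up, x and y along the 200 and 260 mm sides, x away from the robot. A round knob and screw, up to 22 mm high, stand on the top 100 mm to either side along y; a tube platform, with tubes 45 mm above the top, begins 55 mm off along +x.
- tub: Small open round white plastic tub, fixed to the table: 48 mm high, 66 mm across the rim, about 56 mm inside, floor 4 mm thick. Origin: centre of its underside; z up. The pin stands or leans in it with its bar above the rim. A closed jar with a lid also on the table is not meant.
There are look-alikes about, which are no part of the job. What is shaped like the pin but orange or purple is not meant.

How it is judged:
By the outcome, as a careful person would: the job done as asked, in the order asked, and still so for the second after the job is handed in, with the robot touching nothing.
It also fails if it takes over 58 s, if anything falls off the work surface, if the arm or the gripper's body presses on something with over 40 N, if the wrist force passes 120 N, or if a joint passes its speed limit or range.

## Working session

There is one attempt and no reset: what is moved stays moved. The work goes in short steps, Python scripts to look and compute and a tool call to move; the robot and the scene stay as the last step left them, time stands still between calls to the robot, and variables do not carry over. Pictures are saved under pics/ and viewed, at most 10 in all, crops included, and the job is handed in when it is done.

Besides the shell and the picture viewer there is one more tool, called after "Emit:" as name([rows], argument=value, ...), one row to a line, values as JSON. arm_command: Moves the arm, as the interface text tells. Its arguments: {"type":"object","properties":{"moves":{"type":"array"},"force":{"type":"number"}},"required":["moves"]}

```bash
mkdir -p pics
cat > h.py <<'E'
import numpy as np, cv2
from rig import read_state, snapshot, hand_in, grip_point_offset
def K(s):
    f=240/np.tan(np.radians(s["vfov"])/2)
    return np.array([[f,0,s["cx"]],[0,f,s["cy"]],[0,0,1.]])
def ray(s,uv):
    p=cv2.undistortPoints(np.array([[uv]],float),K(s),np.array(s["D"],float))[0,0]
    T=np.array(s["camera_from_world"]);R=T[:3,:3]
    return -R.T@T[:3,3], R.T@np.array([p[0],p[1],1])
def onz(s,uv,z):
    c,d=ray(s,uv); return c+d*(z-c[2])/d[2]
def proj(s,P):
    T=np.array(s["camera_from_world"])
    return cv2.projectPoints(np.array(P,float).reshape(-1,1,3),cv2.Rodrigues(T[:3,:3])[0],T[:3,3],K(s),np.array(s["D"],float))[0][:,0]
E
python3 - <<'E'
from h import *
print(grip_point_offset() if callable(grip_point_offset) else grip_point_offset, read_state())
for n in("top","side"):
    s=snapshot(n); cv2.imwrite(f"pics/{n}0.png",s["image"]); c,_=ray(s,(320,240)); print(n,c,s["vfov"],s["cx"],s["cy"],s["D"])
E
```

```text
163.5 {'clock': 0.0, 'q': array([ 1.44057844e+00,  3.85524443e-01,  6.65145446e-03, -5.19405914e-04,
       -1.19396624e+00, -2.58587281e-01]), 'qvel': array([-0.00020851, -0.00011745, -0.00072312, -0.0004077 , -0.00247485,
       -0.00048678]), 'tau': array([ 7.05435432e-04, -3.90663600e+01,  1.87406230e+01,  4.21993285e+00,
        1.09961358e-02, -1.93652959e-04]), 'tool_pos': array([236.8209772 , 578.17395937, 403.68556704]), 'orientation': array([ 3.13949423e+00, -5.58852410e-05, -3.88996731e-01]), 'contact_force': array([0.01764747, 0.15959507, 0.00487534]), 'wrist_torque': array([0.00434125, 0.03557709, 0.01961273]), 'grasp_force': 0.0, 'grip_width': 86.90168314200352}
top [ 401.9188121    -8.08527893 1236.3874614 ] 50.80452286753246 319.17912566765693 233.40833291127896 [-0.08249439  0.          0.          0.          0.        ]
side [ 438.60052815 -619.61309878  678.97064993] 54.08789663743691 319.5323983208615 235.51509560289045 [-0.11274026  0.          0.          0.          0.        ]
```

View pics/top0.png

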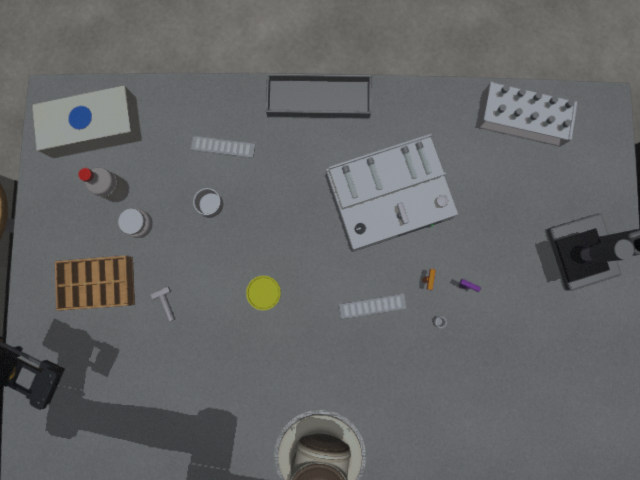

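View pics/side0.png

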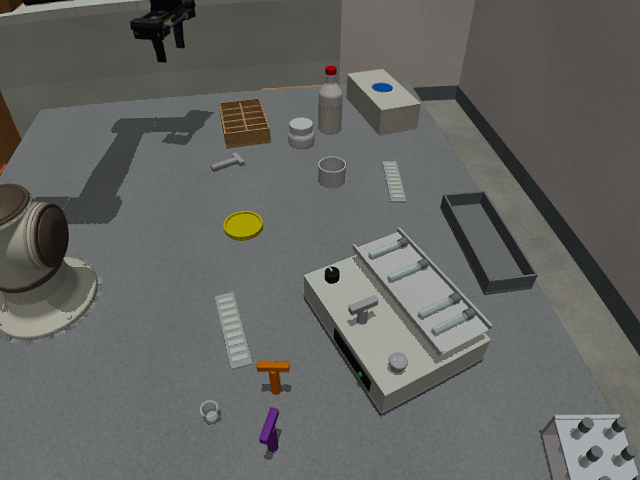

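The top view shows the pin's T-bar at about (402,213) on the rocker, its knob at (360,228), screw at (441,201), and the tub at (207,202). The closed jar at (133,222) and loose pin at (163,300) are not wanted. In the side view the bar is at (363,305) and the tub at (332,172).

Run:
```python
from h import *
s=snapshot("top");t=snapshot("side")
a=cv2.resize(s["image"][195:235,380:430],None,fx=8,fy=8,interpolation=cv2.INTER_NEAREST)
b=cv2.resize(t["image"][288:328,338:388],None,fx=8,fy=8,interpolation=cv2.INTER_NEAREST)
cv2.imwrite("pics/c1.png",np.hstack([a,b]))
a=cv2.resize(s["image"][182:222,182:232],None,fx=8,fy=8,interpolation=cv2.INTER_NEAREST)
b=cv2.resize(t["image"][152:192,307:357],None,fx=8,fy=8,interpolation=cv2.INTER_NEAREST)
cv2.imwrite("pics/c2.png",np.hstack([a,b]))
for uv in[(402,213)]: print(onz(s,uv,109))
print(onz(t,(363,304),109), onz(s,(207,201),48), onz(t,(332,164),48))
# rocker corners (top, z=65)
for uv in[(354,248),(456,213),(327,168),(430,137)]: print(uv,onz(s,uv,65).round(1))
```

```text
[ 571.08751842 -173.87928542  109.        ]
[ 572.46939097 -180.66129958  109.        ] [601.10725265 283.65906331  48.        ] [602.02490321 284.09976936  48.        ]
(354, 248) [493.5 -69.   65. ]
(456, 213) [ 580.1 -307.5   65. ]
(327, 168) [682.   -2.8  65. ]
(430, 137) [ 762.5 -247.5   65. ]
```

View pics/c1.png

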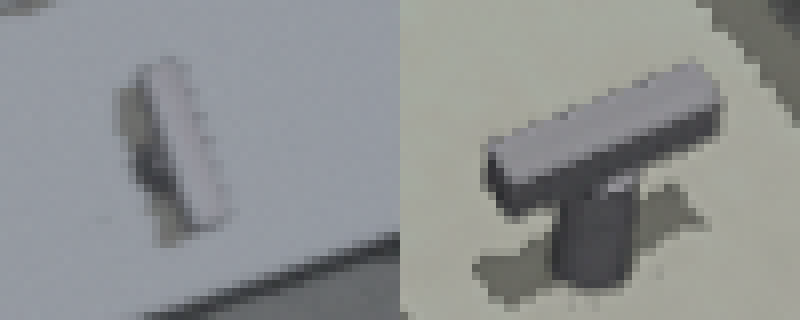

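View pics/c2.png

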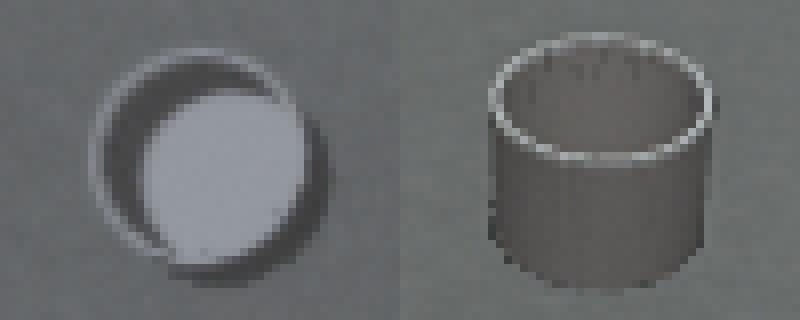

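The crops show the bar's top face centred near (402.9,212.5) in top and (362.8,301.9) in side, running from the far end at (400,202.6) to the near end at (405.8,222.2). The tub's rim is centred near (206.2,201) in top and (331.6,163.9) in side.

Run:
```python
from h import *
s=snapshot("top");t=snapshot("side")
def tri(u,v):
    (c1,d1),(c2,d2)=ray(s,u),ray(t,v)
    k=np.linalg.lstsq(np.c_[d1,-d2],c2-c1,rcond=None)[0]
    p,q=c1+k[0]*d1,c2+k[1]*d2; return ((p+q)/2).round(1),np.linalg.norm(p-q).round(1)
print("pin",tri((402.9,212.5),(362.8,301.9)),onz(s,(402.9,212.5),109),onz(t,(362.8,301.9),109))
a,b=onz(s,(400.1,202.6),109),onz(s,(405.8,222.2),109);d=a-b;print(d,np.linalg.norm(d),np.degrees(np.arctan2(d[1],d[0])))
e=lambda x,y:(( x-400)/8+337.5,y/8+287.5)
a,b=onz(t,e(707,77),109),onz(t,e(497,154),109);d=a-b;print(d,np.linalg.norm(d),np.degrees(np.arctan2(d[1],d[0])))
print("tub",tri((206.2,201),(331.6,163.9)),onz(s,(206.2,201),48),onz(t,(331.6,163.9),48))
```

```text
pin (array([ 572.8, -176.1,  108.3]), np.float64(0.8)) [ 572.26434694 -175.90899714  109.        ] [ 573.01974244 -176.575138    109.        ]
[44.38468965 12.93476521  0.        ] 46.23103747712339 16.247391829212553
[44.17117471 12.7789047   0.        ] 45.98253017048328 16.135376447848486
tub (array([601.3, 285.8,  47.2]), np.float64(0.2)) [601.07796599 285.60241037  48.        ] [601.16055456 284.63313542  48.        ]
```

Emit:
arm_command([
  {"x": 0.4,"y": 0.38,"gripper": 60},
  {"x": 0.8,"y": 0.76},
  {"x": 0.8,"y": 0.76},
  {"x": 0.8,"y": 0.76},
  {"x": 0.8,"y": 0.76},
  {"x": 0.8,"y": 0.76},
  {"x": 0.8,"y": 0.76},
  {"x": 0.8,"y": 0.76},
  {"x": 0.8,"y": 0.76},
  {"x": 0.8,"y": 0.76},
], force=40)

```text
validation failed for argument at $.mo...
```

Emit:
arm_command([
  {"x": 0.8,"y": 0.76},
  {"x": 0.8,"y": 0.76},
  {"x": 0.8,"y": 0.76},
  {"x": 0.8,"y": 0.76},
  {"x": 0.8,"y": 0.76},
  {"x": 0.34,"y": 0.38},
  {"yaw": -1},
  {"yaw": -1},
  {"yaw": -1},
  {"yaw": -1},
])

```text
validation failed for argument at $.mo...
```

Emit:
arm_command([
  {"yaw": -1},
  {"yaw": -1},
  {"yaw": -0.4},
  {},
  {},
])

```text
validation failed for argument at $.mo...
```

Emit:
arm_command([
  {"x": 0.4,"y": 0.38,"z": 0,"yaw": 0,"gripper": 60},
  {"x": 0.8,"y": 0.76,"z": 0,"yaw": 0,"gripper": 60},
  {"x": 0.8,"y": 0.76,"z": 0,"yaw": 0,"gripper": 60},
  {"x": 0.8,"y": 0.76,"z": 0,"yaw": 0,"gripper": 60},
  {"x": 0.8,"y": 0.76,"z": 0,"yaw": 0,"gripper": 60},
  {"x": 0.8,"y": 0.76,"z": 0,"yaw": 0,"gripper": 60},
  {"x": 0.8,"y": 0.76,"z": 0,"yaw": 0,"gripper": 60},
  {"x": 0.8,"y": 0.76,"z": 0,"yaw": 0,"gripper": 60},
  {"x": 0.8,"y": 0.76,"z": 0,"yaw": 0,"gripper": 60},
  {"x": 0.8,"y": 0.76,"z": 0,"yaw": 0,"gripper": 60},
], force=40)

```text
clock: 1.55
tool_pos: [452.0, 98.5, 405.1]
orientation: [-3.141, -0.001, -0.388]
contact_force: [1.4, -0.4, -0.1]
grip_width: 52.1
grasp_force: 0.0
```

Emit:
arm_command([
  {"x": 0.8,"y": 0.76,"z": 0,"yaw": 0,"gripper": 60},
  {"x": 0.8,"y": 0.76,"z": 0,"yaw": 0,"gripper": 60},
  {"x": 0.8,"y": 0.76,"z": 0,"yaw": 0,"gripper": 60},
  {"x": 0.8,"y": 0.76,"z": 0,"yaw": 0,"gripper": 60},
  {"x": 0.8,"y": 0.76,"z": 0,"yaw": 0,"gripper": 60},
  {"x": 0.32,"y": 0.36,"z": 0,"yaw": -0.42,"gripper": 60},
  {"x": 0,"y": 0,"z": 0,"yaw": -1,"gripper": 60},
  {"x": 0,"y": 0,"z": 0,"yaw": -1,"gripper": 60},
  {"x": 0,"y": 0,"z": 0,"yaw": -1,"gripper": 60},
  {"x": 0,"y": 0,"z": 0,"yaw": -1,"gripper": 60},
])

```text
clock: 2.8
tool_pos: [572.7, -174.2, 404.6]
orientation: [-3.141, 0.0, 0.077]
contact_force: [-0.1, 0.0, -0.1]
grip_width: 52.0
grasp_force: 0.0
```

Emit:
arm_command([
  {"x": 0,"y": 0,"z": 0.6,"yaw": -1,"gripper": 60},
  {"x": 0,"y": 0,"z": 0.8,"yaw": -1,"gripper": 60},
  {"x": 0,"y": 0,"z": 0,"yaw": 0,"gripper": 60},
  {"x": 0,"y": 0,"z": 0,"yaw": 0,"gripper": 60},
])

```text
clock: 3.3
tool_pos: [573.4, -174.3, 336.2]
orientation: [3.14, -0.002, 0.283]
contact_force: [-0.4, 0.4, 0.4]
grip_width: 52.1
grasp_force: 0.0
```

Run:
```python
from h import *
st=read_state();p,y=st["tool_pos"],st["orientation"][2]
print(p,st["orientation"],st["q"])
d=np.array([572.7,-176.2])-p[:2]
print("dx,dy tool",(d@[np.cos(y),np.sin(y)])/50,(d@[np.sin(y),-np.cos(y)])/50,"z",(p[2]-279)/50,"yaw units",(np.degrees(y)-16.2)/6)
t=snapshot("side");cv2.imwrite("pics/s2.png",cv2.resize(t["image"][200:350,280:480],None,fx=4,fy=4))
```

```text
[ 573.3685256  -174.26979246  336.21213505] [ 3.14007270e+00 -1.77316209e-03  2.82558933e-01] [-2.49469937e-02  3.96445410e-01 -1.56027773e-01  1.07276237e-03
 -1.01617335e+00  1.87773694e+00]
dx,dy tool -0.023603684379333148 0.03334542159865684 z 1.1442427010102927 yaw units -0.0017609470664587217
```

View pics/s2.png

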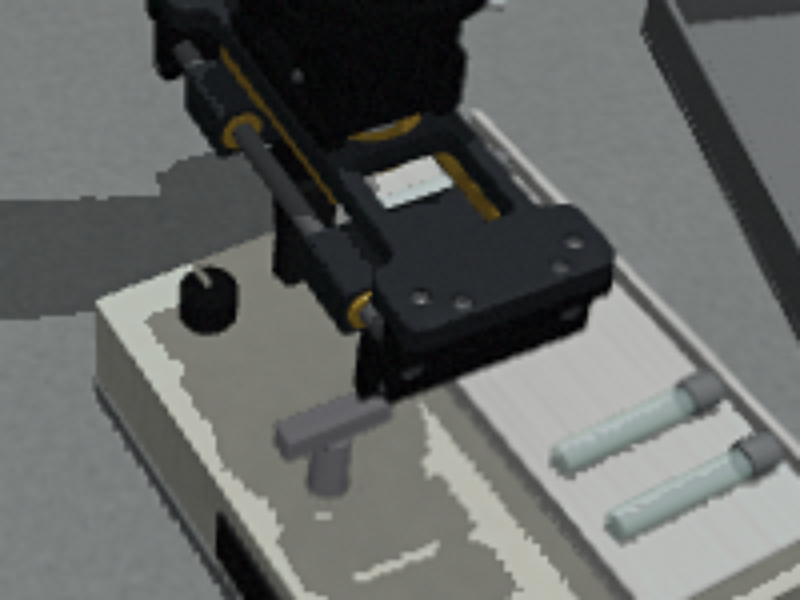

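The pin stands clear under the open gripper, with the T-bar at about (335,425) in the crop, in line with the fingers. Descending and closing.

Emit:
arm_command([
  {"x": -0.02,"y": 0.03,"z": 0.4,"yaw": 0,"gripper": 60},
  {"x": 0,"y": 0,"z": 0.5,"yaw": 0,"gripper": 60},
  {"x": 0,"y": 0,"z": 0.24,"yaw": 0,"gripper": 40},
  {"x": 0,"y": 0,"z": 0,"yaw": 0,"gripper": 30},
  {"x": 0,"y": 0,"z": 0,"yaw": 0,"gripper": 20},
  {"x": 0,"y": 0,"z": 0,"yaw": 0,"gripper": 5},
  {"x": 0,"y": 0,"z": 0,"yaw": 0,"gripper": 0},
  {"x": 0,"y": 0,"z": 0,"yaw": 0,"gripper": 0},
  {"x": 0,"y": 0,"z": 0,"yaw": 0,"gripper": 0},
], force=40)

```text
clock: 4.47
tool_pos: [572.7, -176.2, 278.9]
orientation: [3.14, -0.002, 0.284]
contact_force: [1.3, -3.1, 4.3]
grip_width: 11.6
grasp_force: 40.1
```

Run:
```python
from h import *
print(read_state())
```

```text
{'clock': 4.475, 'q': array([-2.83383104e-02,  4.55901672e-01, -2.22883907e-01,  1.34174825e-03,
       -8.89629885e-01,  1.88212426e+00]), 'qvel': array([ 0.0013487 , -0.00037568, -0.00098639, -0.00014553,  0.00105312,
        0.00014784]), 'tau': array([ 1.57316208e+00, -3.66205931e+01,  1.38448656e+01,  1.99292891e+00,
       -8.36845301e-02,  1.91580656e-02]), 'tool_pos': array([ 572.67887507, -176.22671241,  278.88251431]), 'orientation': array([ 3.13986935e+00, -1.94608611e-03,  2.83834961e-01]), 'contact_force': array([ 1.33181037, -3.10314329,  4.26523822]), 'wrist_torque': array([-1.08209456, -0.11084832,  0.00618647]), 'grasp_force': 40.05262459628284, 'grip_width': 11.59348554047069}
```

Emit:
arm_command([
  {"x": 0,"y": 0,"z": -0.02,"yaw": 0,"gripper": 0},
  {"x": 0,"y": 0,"z": -0.01,"yaw": -0.5,"gripper": 0},
  {"x": 0,"y": 0,"z": -0.01,"yaw": -0.8,"gripper": 0},
  {"x": 0,"y": 0,"z": -0.01,"yaw": -0.9,"gripper": 0},
  {"x": 0,"y": 0,"z": -0.01,"yaw": -0.9,"gripper": 0},
])

```text
clock: 5.1
tool_pos: [572.4, -176.2, 279.3]
orientation: [3.141, -0.001, 0.61]
contact_force: [3.5, -5.8, -5.8]
grip_width: 11.3
grasp_force: 40.1
```

Emit:
arm_command([
  {"x": 0,"y": 0,"z": -0.01,"yaw": -0.9,"gripper": 0},
  {"x": 0,"y": 0,"z": -0.01,"yaw": -0.8,"gripper": 0},
  {"x": 0,"y": 0,"z": 0,"yaw": -0.2,"gripper": 0},
])

```text
clock: 5.48
tool_pos: [572.4, -176.2, 279.8]
orientation: [3.142, -0.0, 0.807]
contact_force: [4.2, -5.3, -6.8]
grip_width: 11.8
grasp_force: 40.2
```

Emit:
arm_command([
  {"x": 0,"y": 0,"z": -0.012,"yaw": 0.5,"gripper": 0},
  {"x": 0,"y": 0,"z": -0.012,"yaw": 0.9,"gripper": 0},
  {"x": 0,"y": 0,"z": -0.012,"yaw": 0.9,"gripper": 0},
  {"x": 0,"y": 0,"z": -0.012,"yaw": 0.9,"gripper": 0},
  {"x": 0,"y": 0,"z": -0.012,"yaw": 0.9,"gripper": 0},
])

```text
clock: 6.1
tool_pos: [572.1, -176.2, 281.5]
orientation: [-3.14, 0.001, 0.374]
contact_force: [4.9, -5.6, -11.8]
grip_width: 11.4
grasp_force: 40.4
```

Emit:
arm_command([
  {"x": 0,"y": 0,"z": -0.012,"yaw": 0.9,"gripper": 0},
  {"x": 0,"y": 0,"z": -0.012,"yaw": 0.9,"gripper": 0},
  {"x": 0,"y": 0,"z": -0.012,"yaw": 0.9,"gripper": 0},
  {"x": 0,"y": 0,"z": -0.012,"yaw": 0.9,"gripper": 0},
  {"x": 0,"y": 0,"z": -0.012,"yaw": 0.9,"gripper": 0},
  {"x": 0,"y": 0,"z": -0.012,"yaw": 0.9,"gripper": 0},
  {"x": 0,"y": 0,"z": 0,"yaw": 0.5,"gripper": 0},
])

```text
clock: 6.98
tool_pos: [572.2, -175.9, 285.0]
orientation: [-3.141, 0.001, -0.243]
contact_force: [4.4, -5.0, -10.9]
grip_width: 11.3
grasp_force: 40.2
```

Run:
```python
from h import *
t=snapshot("side");cv2.imwrite("pics/s3.png",cv2.resize(t["image"][220:340,300:460],None,fx=5,fy=5))
print(read_state()['wrist_torque'])
```

```text
[-1.80375077 -1.83329956  0.05286511]
```

View pics/s3.png

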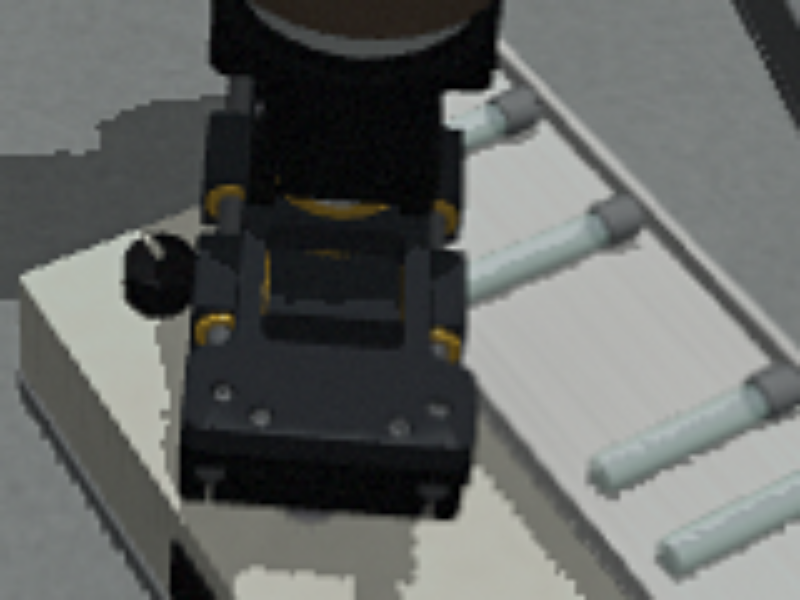

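The pin is hidden behind the fingers here, but the force is steady and the width still 11.3 mm. Next twists, anticlockwise then clockwise.

Emit:
arm_command([
  {"x": 0,"y": 0,"z": -0.012,"yaw": -0.5,"gripper": 0},
  {"x": 0,"y": 0,"z": -0.012,"yaw": -1,"gripper": 0},
  {"x": 0,"y": 0,"z": -0.012,"yaw": -1,"gripper": 0},
  {"x": 0,"y": 0,"z": -0.012,"yaw": -1,"gripper": 0},
  {"x": 0,"y": 0,"z": -0.012,"yaw": -1,"gripper": 0},
  {"x": 0,"y": 0,"z": -0.012,"yaw": -1,"gripper": 0},
  {"x": 0,"y": 0,"z": -0.012,"yaw": -1,"gripper": 0},
  {"x": 0,"y": 0,"z": -0.012,"yaw": -1,"gripper": 0},
  {"x": 0,"y": 0,"z": -0.012,"yaw": -1,"gripper": 0},
  {"x": 0,"y": 0,"z": -0.012,"yaw": -1,"gripper": 0},
])

```text
clock: 8.28
tool_pos: [572.0, -176.1, 290.5]
orientation: [-3.139, 0.001, 0.756]
contact_force: [5.7, -6.3, -13.9]
grip_width: 11.5
grasp_force: 40.4
```

Emit:
arm_command([
  {"x": 0,"y": 0,"z": 0,"yaw": -0.5,"gripper": 0},
  {"x": 0,"y": 0,"z": -0.012,"yaw": 0.5,"gripper": 0},
  {"x": 0,"y": 0,"z": -0.012,"yaw": 1,"gripper": 0},
  {"x": 0,"y": 0,"z": -0.012,"yaw": 1,"gripper": 0},
  {"x": 0,"y": 0,"z": -0.012,"yaw": 1,"gripper": 0},
  {"x": 0,"y": 0,"z": -0.012,"yaw": 1,"gripper": 0},
  {"x": 0,"y": 0,"z": -0.012,"yaw": 1,"gripper": 0},
  {"x": 0,"y": 0,"z": -0.012,"yaw": 1,"gripper": 0},
  {"x": 0,"y": 0,"z": -0.012,"yaw": 1,"gripper": 0},
  {"x": 0,"y": 0,"z": -0.012,"yaw": 1,"gripper": 0},
])

```text
clock: 9.52
tool_pos: [571.9, -175.8, 295.7]
orientation: [-3.14, 0.003, -0.088]
contact_force: [5.3, -4.0, -12.4]
grip_width: 11.3
grasp_force: 40.3
```

Emit:
arm_command([
  {"x": 0,"y": 0,"z": -0.012,"yaw": 1,"gripper": 0},
  {"x": 0,"y": 0,"z": 0,"yaw": 0.5,"gripper": 0},
  {"x": 0,"y": 0,"z": 0,"yaw": 0,"gripper": 0},
])

```text
clock: 9.9
tool_pos: [572.1, -175.7, 296.6]
orientation: [-3.141, 0.002, -0.242]
contact_force: [4.8, -4.2, -12.2]
grip_width: 11.6
grasp_force: 40.1
```

Run:
```python
from h import *
t=snapshot("side");cv2.imwrite("pics/s4.png",cv2.resize(t["image"][220:340,300:460],None,fx=5,fy=5))
print(read_state()['wrist_torque'])
```

```text
[-1.53597277 -1.68838625  0.04329721]
```

The tool has risen 17.7 mm while the grip width holds. The pads overlapped the bar by only 13 mm, so the pin is rising with it. Two more twists follow.

Emit:
arm_command([
  {"x": 0,"y": 0,"z": -0.012,"yaw": -0.5,"gripper": 0},
  {"x": 0,"y": 0,"z": -0.012,"yaw": -1,"gripper": 0},
  {"x": 0,"y": 0,"z": -0.012,"yaw": -1,"gripper": 0},
  {"x": 0,"y": 0,"z": -0.012,"yaw": -1,"gripper": 0},
  {"x": 0,"y": 0,"z": -0.012,"yaw": -1,"gripper": 0},
  {"x": 0,"y": 0,"z": -0.012,"yaw": -1,"gripper": 0},
  {"x": 0,"y": 0,"z": -0.012,"yaw": -1,"gripper": 0},
  {"x": 0,"y": 0,"z": -0.012,"yaw": -1,"gripper": 0},
  {"x": 0,"y": 0,"z": -0.012,"yaw": -1,"gripper": 0},
  {"x": 0,"y": 0,"z": -0.012,"yaw": -1,"gripper": 0},
])

```text
clock: 11.2
tool_pos: [571.7, -176.0, 302.2]
orientation: [-3.138, 0.002, 0.756]
contact_force: [4.2, -5.6, -13.6]
grip_width: 11.5
grasp_force: 40.4
```

Emit:
arm_command([
  {"x": 0,"y": 0,"z": 0,"yaw": -0.5,"gripper": 0},
  {"x": 0,"y": 0,"z": -0.012,"yaw": 0.5,"gripper": 0},
  {"x": 0,"y": 0,"z": -0.012,"yaw": 1,"gripper": 0},
  {"x": 0,"y": 0,"z": -0.012,"yaw": 1,"gripper": 0},
  {"x": 0,"y": 0,"z": -0.012,"yaw": 1,"gripper": 0},
  {"x": 0,"y": 0,"z": -0.012,"yaw": 1,"gripper": 0},
  {"x": 0,"y": 0,"z": -0.012,"yaw": 1,"gripper": 0},
  {"x": 0,"y": 0,"z": -0.012,"yaw": 1,"gripper": 0},
  {"x": 0,"y": 0,"z": -0.012,"yaw": 1,"gripper": 0},
  {"x": 0,"y": 0,"z": -0.012,"yaw": 1,"gripper": 0},
])

```text
clock: 12.45
tool_pos: [571.9, -175.6, 309.5]
orientation: [-3.141, 0.003, -0.087]
contact_force: [1.0, -1.5, -1.6]
grip_width: 11.7
grasp_force: 40.1
```

Emit:
arm_command([
  {"x": 0,"y": 0,"z": -0.012,"yaw": 1,"gripper": 0},
  {"x": 0,"y": 0,"z": 0,"yaw": 0.5,"gripper": 0},
  {"x": 0,"y": 0,"z": 0,"yaw": 0,"gripper": 0},
])

```text
clock: 12.82
tool_pos: [571.8, -175.5, 311.0]
orientation: [-3.141, 0.002, -0.24]
contact_force: [0.1, -1.7, -2.2]
grip_width: 11.3
grasp_force: 40.0
```

Emit:
arm_command([
  {"x": 0,"y": 0,"z": -0.06,"yaw": 0,"gripper": 0},
  {"x": 0,"y": 0,"z": -0.1,"yaw": 0,"gripper": 0},
  {"x": 0,"y": 0,"z": -0.2,"yaw": 0,"gripper": 0},
  {"x": 0,"y": 0,"z": -0.4,"yaw": 0,"gripper": 0},
  {"x": 0,"y": 0,"z": -0.6,"yaw": 0,"gripper": 0},
  {"x": 0,"y": 0,"z": -0.44,"yaw": 0,"gripper": 0},
  {"x": 0,"y": 0,"z": -0.2,"yaw": 0,"gripper": 0},
  {"x": 0,"y": 0,"z": 0,"yaw": 0,"gripper": 0},
])

```text
clock: 13.82
tool_pos: [572.0, -175.7, 413.1]
orientation: [-3.141, -0.001, -0.24]
contact_force: [1.4, -0.3, -1.6]
grip_width: 11.7
grasp_force: 39.9
```

Emit:
arm_command([
  {"x": -0.06,"y": -0.3,"z": 0,"yaw": 0,"gripper": 0},
  {"x": -0.14,"y": -0.8,"z": 0,"yaw": 0,"gripper": 0},
  {"x": -0.2,"y": -1,"z": 0,"yaw": 0,"gripper": 0},
  {"x": -0.2,"y": -1,"z": 0,"yaw": 0,"gripper": 0},
  {"x": -0.2,"y": -1,"z": 0,"yaw": 0,"gripper": 0},
  {"x": -0.2,"y": -1,"z": 0,"yaw": 0,"gripper": 0},
  {"x": -0.2,"y": -1,"z": 0,"yaw": 0,"gripper": 0},
  {"x": -0.2,"y": -1,"z": 0,"yaw": 0,"gripper": 0},
  {"x": -0.14,"y": -0.9,"z": 0,"yaw": 0,"gripper": 0},
  {"x": -0.1,"y": -0.7,"z": 0,"yaw": 0,"gripper": 0},
])

```text
clock: 15.08
tool_pos: [595.1, 269.1, 410.8]
orientation: [3.14, 0.002, -0.238]
contact_force: [0.9, 0.3, -0.1]
grip_width: 11.7
grasp_force: 39.9
```

Emit:
arm_command([
  {"x": 0,"y": -0.4,"z": 0,"yaw": 0,"gripper": 0},
  {"x": 0,"y": 0,"z": 0,"yaw": 0,"gripper": 0},
  {"x": 0,"y": 0,"z": 0,"yaw": 0,"gripper": 0},
])

```text
clock: 15.45
tool_pos: [600.7, 284.8, 412.0]
orientation: [3.141, 0.001, -0.241]
contact_force: [0.3, -0.2, -0.5]
grip_width: 11.5
grasp_force: 39.9
```

Run:
```python
from h import *
st=read_state();p,y=st["tool_pos"],st["orientation"][2]
print(p,st["orientation"])
d=np.array([601.1,285.3])-p[:2]
print("dx,dy tool",(d@[np.cos(y),np.sin(y)])/50,(d@[np.sin(y),-np.cos(y)])/50)
t=snapshot("side");print(proj(t,[p-[0,0,260],[601.1,285.3,48]]))
cv2.imwrite("pics/s5.png",cv2.resize(t["image"][60:210,230:430],None,fx=4,fy=4))
```

```text
[600.65841704 284.83721545 412.00897138] [ 3.14056019e+00  7.40912974e-04 -2.40877600e-01]
dx,dy tool 0.006368689178598072 -0.011095306158189924
[[332.37131365 124.82112455]
 [331.52853001 163.7417121 ]]
```

View pics/s5.png

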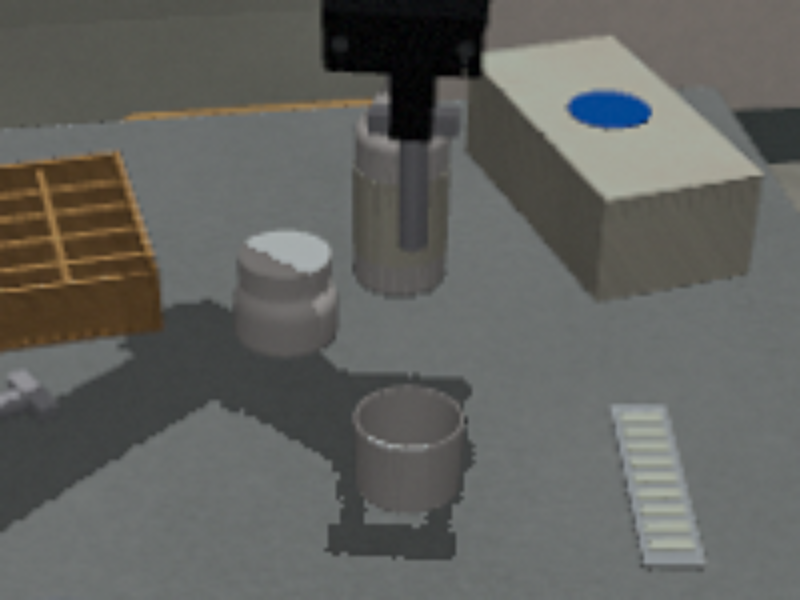

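The pin hangs upright in the grip, its tip at about crop (412,248), straight above the tub's mouth at (409,417). Lowering now.

Emit:
arm_command([
  {"x": 0.006,"y": -0.01,"z": 0.3,"yaw": 0,"gripper": 0},
  {"x": 0,"y": 0,"z": 0.6,"yaw": 0,"gripper": 0},
  {"x": 0,"y": 0,"z": 0.6,"yaw": 0,"gripper": 0},
  {"x": 0,"y": 0,"z": 0.5,"yaw": 0,"gripper": 0},
  {"x": 0,"y": 0,"z": 0.4,"yaw": 0,"gripper": 0},
  {"x": 0,"y": 0,"z": 0.3,"yaw": 0,"gripper": 0},
  {"x": 0,"y": 0,"z": 0.2,"yaw": 0,"gripper": 0},
  {"x": 0,"y": 0,"z": 0.1,"yaw": 0,"gripper": 0},
  {"x": 0,"y": 0,"z": 0.06,"yaw": 0,"gripper": 0},
  {"x": 0,"y": 0,"z": 0,"yaw": 0,"gripper": 0},
])

```text
clock: 16.75
tool_pos: [601.2, 286.1, 259.7]
orientation: [-3.141, -0.0, -0.24]
contact_force: [0.8, -0.3, -0.6]
grip_width: 11.4
grasp_force: 39.9
```

Emit:
arm_command([
  {"x": 0,"y": 0,"z": 0.02,"yaw": 0,"gripper": 0},
  {"x": 0,"y": 0,"z": 0.02,"yaw": 0,"gripper": 0},
  {"x": 0,"y": 0,"z": 0,"yaw": 0,"gripper": 0},
])

```text
clock: 17.12
tool_pos: [601.1, 286.0, 257.4]
orientation: [-3.142, -0.0, -0.24]
contact_force: [-0.6, 0.2, -0.8]
grip_width: 11.7
grasp_force: 39.9
```

Emit:
arm_command([
  {"x": 0,"y": 0,"z": 0.02,"yaw": 0,"gripper": 0},
  {"x": 0,"y": 0,"z": 0.02,"yaw": 0,"gripper": 0},
  {"x": 0,"y": 0,"z": 0,"yaw": 0,"gripper": 0},
])

```text
clock: 17.5
tool_pos: [601.1, 286.0, 255.2]
orientation: [3.141, 0.0, -0.24]
contact_force: [0.5, -0.2, -0.7]
grip_width: 11.3
grasp_force: 39.9
```

Run:
```python
from h import *
t=snapshot("side");cv2.imwrite("pics/s6.png",cv2.resize(t["image"][90:210,250:410],None,fx=5,fy=5))
```

```text
(no output)
```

View pics/s6.png

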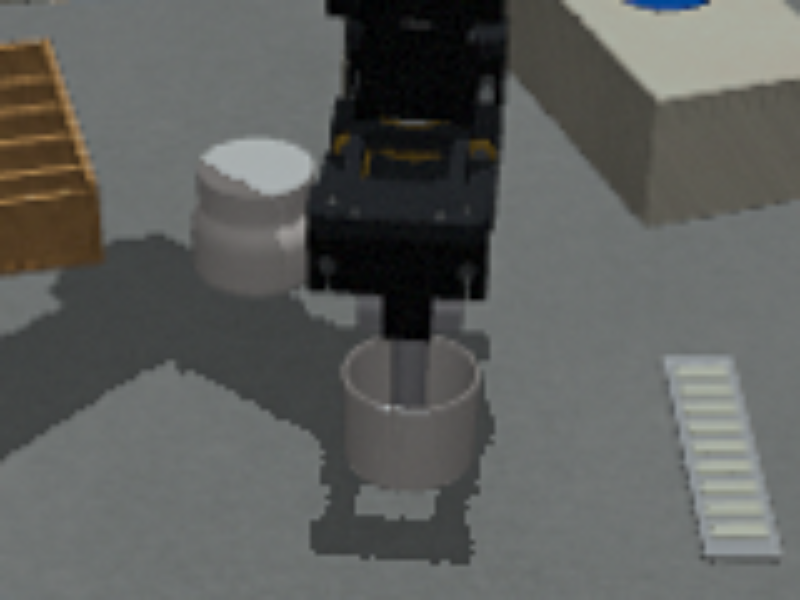

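The shank (about (410,375)) is inside the tub, centred, with the bar above the rim. There is no contact with the floor yet, so the tip is about 1–2 mm above it. A little lower, then release.

Emit:
arm_command([
  {"x": 0,"y": 0,"z": 0.02,"yaw": 0,"gripper": 0},
  {"x": 0,"y": 0,"z": 0,"yaw": 0,"gripper": 0},
  {"x": 0,"y": 0,"z": 0,"yaw": 0,"gripper": 0},
])

```text
clock: 17.92
tool_pos: [601.1, 286.0, 254.4]
orientation: [-3.142, -0.0, -0.24]
contact_force: [1.2, -0.8, -0.9]
grip_width: 11.6
grasp_force: 39.9
```

Emit:
arm_command([
  {"x": 0,"y": 0,"z": 0,"yaw": 0,"gripper": 18},
  {"x": 0,"y": 0,"z": 0,"yaw": 0,"gripper": 25},
  {"x": 0,"y": 0,"z": 0,"yaw": 0,"gripper": 40},
  {"x": 0,"y": 0,"z": 0,"yaw": 0,"gripper": 60},
  {"x": 0,"y": 0,"z": 0,"yaw": 0,"gripper": 80},
  {"x": 0,"y": 0,"z": -0.2,"yaw": 0,"gripper": 80},
  {"x": 0,"y": 0,"z": -0.5,"yaw": 0,"gripper": 80},
  {"x": 0,"y": 0,"z": -0.8,"yaw": 0,"gripper": 80},
  {"x": 0,"y": 0,"z": -0.8,"yaw": 0,"gripper": 80},
  {"x": 0,"y": 0,"z": -0.8,"yaw": 0,"gripper": 80},
])

```text
clock: 19.18
tool_pos: [600.9, 285.9, 411.7]
orientation: [-3.141, -0.001, -0.24]
contact_force: [0.5, -0.3, -0.9]
grip_width: 69.8
grasp_force: 0.0
```

Emit:
arm_command([
  {"x": -0.8,"y": 0,"z": -0.2,"yaw": 0,"gripper": 80},
  {"x": -0.8,"y": 0,"z": 0,"yaw": 0,"gripper": 80},
  {"x": -0.6,"y": 0,"z": 0,"yaw": 0,"gripper": 80},
  {"x": 0,"y": 0,"z": 0,"yaw": 0,"gripper": 80},
  {"x": 0,"y": 0,"z": 0,"yaw": 0,"gripper": 80},
])

```text
clock: 19.8
tool_pos: [494.6, 312.2, 420.0]
orientation: [-3.141, -0.001, -0.24]
contact_force: [1.2, -1.0, 0.5]
grip_width: 69.8
grasp_force: 0.0
```

Run:
```python
from h import *
t=snapshot("side");s=snapshot("top")
cv2.imwrite("pics/s7.png",np.hstack([cv2.resize(x,(400,320)) for x in(t["image"][130:210,280:380],s["image"][160:240,155:255])]))
print(read_state()["contact_force"])
```

```text
[ 0.52218257 -1.2327793  -0.20066493]
```

View pics/s7.png

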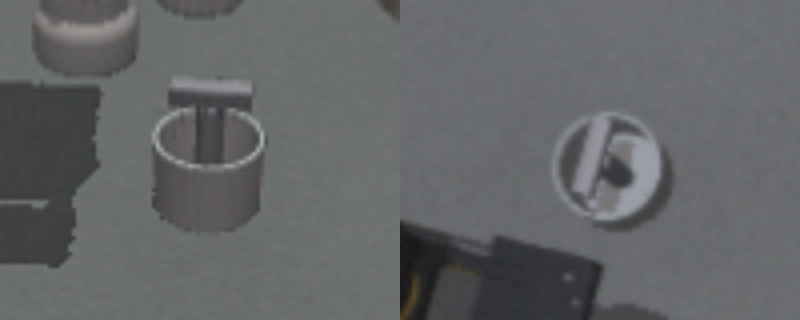

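The pin stands in the tub, bar at about (211,92) in the side crop and (592,155) in the top crop, and the gripper is clear of it.

```bash
python3 -c "
from rig import *
print(hand_in())"
```

```text
the job is handed in; nothing more can be done
None
```

The pin was twisted free about 30 degrees each way, drawn out of its bore, and left standing in the open white tub; I handed the job in at about 20 s, with the gripper clear.

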